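# Snap the bar-tool battery cell into its charging cradle

### The arm

A 6-joint arm with a two-finger parallel gripper is mounted at the origin on a cart in front of the work surface, level with it; the furniture and walls round the work are solid. World frame = base frame: x ahead of the robot, y to its left, z up, the work surface at z = 0. Lengths are in m, angles in rad, forces in N, time in s.
With the tool pointing down it reaches from about 0.35 to 0.875 m from the base axis. Payload 4.2 kg.
Tool frame: the origin (TCP) lies at the very end of the fingers, on their centre line; the grasp point (between the pads) lies 19 mm behind it; z points along the fingers, y is the line along which they close (so a half turn about z gives the same grasp; the last joint's range is limited). The gripper opens to 87 mm and grips with 3 to 60 N. Pads are 19 mm wide; open, the fingers measure 117 mm over their backs; the gripper's body (75 mm by 190 mm) begins 51 mm behind the grasp point.
Start: joints at [-0.933, 0.385, 0.008, 0, -1.194, -0.259], TCP at [0.231, -0.581, 0.223] pointing down, gripper open.
Joint ranges: [-3.14, 3.14], [-1.21, 2.06], [-1.07, 1.41], [-3.16, 2.05], [-2.99, -0.16], [-3.1, 3.1]. Speed limits (rad/s): [2.79, 2.79, 3.14, 3.14, 3.14, 3.14].

### API

Orientations are given as a 3x3 rotation matrix whose columns are the frame's x, y, z axes.
In Python, from rig import get_obs, grab_frame, camera_model, sign_off gives the robot as it stands.
- The arm moves only by the tool apply_moves, never from a script. Its argument "targets" is a list of rows, each a list of 3 entries, a list of its own where there are three numbers: the opening, from -1 (shut) to 1 (fully open), then the shift along the tool's x, y, z normalised to -1 to 1, where 1 is 0.05 m, then the turn, a rotation vector about the tool's x, y, z normalised to -1 to 1, where 1 is 45 degrees. A call has 1 to 8 rows; each row shifts and turns the commanded pose from where the row before left it, along the tool's axes as they then stand; what a row does not reach is not made up. A row lasts 1/12 s, in which the tool goes at most 41.7 mm and 7.16 degrees, less where a joint would pass 70% of its speed; a pose out of reach is approached as far as the arm can. A call with a number of a shift or a turn outside -1 to 1 is refused whole. A call with a gripper value outside its range is refused whole. The fingers move at their own pace and stop on an object; "force" is the grip in N (left out, the last holds). Time passes only in rows, so rows that do not move let the fingers close. It gives the time, the measured TCP pose, the force, the opening and the grip force at its end, in the units of the state.
- get_obs(): the state, without advancing time (a new reading comes with each control period).
- grab_frame(name): name is "scene" or "top" or "wrist"; returns (picture, depth): 400x640x3 uint8, red, green, blue; 400x640 float32, m along the optical axis (not along the pixel's ray), 0 where there is no reading.
- camera_model(name): a dict with "mtx" (3x3 intrinsics, pixels), "world_to_cam" (4x4, takes a point from world to camera coordinates); the wrist camera has in their place "mount" (4x4, takes a point from camera to tool coordinates, whose origin is the TCP and whose axes are the flange's). Camera axes: x right, y up, looking along -z (the intrinsics and any distortion apply to the point x, -y, -z); pixel columns grow to the right and rows downward; lengths in m; the calibration is good to about 2 mm. The wrist camera is an equidistant fisheye: a pixel r from the principal point sees the ray r / f radians off the axis. A picture is of the moment at which its call begins: read the wrist's pose just before it. camera_model takes no time and is no camera call.
- sign_off(): hands the job in; it is judged then, once.
The state is a dict: "time_s": time; "joints": joint angles; "qd": joint speeds; "joint_efforts": joint torques, N m; "ee_pos": TCP position; "tcp_rot": TCP orientation; "wrist_force": force on the tool from outside, world axes, zero at the start; "ft_torque": the same for the moment, N m; "width": finger opening in m; "grasp_force": force on a finger pad.
Only numpy, scipy, OpenCV 4.12 (cv2) and the standard library are available. Lean on these libraries where they do the work, as an engineer would, in place of code of your own. Each camera call takes 0.05 s, during which the arm holds its last target. There are 200 camera calls.

### The job

Put the blue battery cell into the charging cradle: press its steel end against the coil spring, bring the red end down past the red lip, and let go so that the spring holds the cell lying flat on the cradle floor with its red end caught under the lip. Leave the jigger, the jar, the mug and the tumbler standing where they are.

Things in the scene. Friction and masses are not known exactly. Their poses are not given: they have to be found in the camera images.
- cell: Blue round rechargeable battery cell, 120 mm long, 30 mm in diameter, 0.13 to 0.25 kg, lying on its side on the worktop. Origin at its middle, on its axis. Its own y axis runs along it towards the plain steel end (+y, thin silver band); the -y end has a broad red band and a small brass disc. It may lie rolled about its y axis.
- steel_end (a point): Centre of the cell's flat steel end face (the end that goes against the spring), 60 mm from the middle.
- red_end (a point): Centre of the cell's flat red-banded end face (the end that goes under the red lip), 60 mm from the middle.
- dock: Black base plate of the charging dock, 74 x 236 x 8 mm, screwed down. Origin: centre of its underside; y along it to the spring, z up. A grey cradle is clamped on it, in line with y, centred in x. How far along is NOT reported: the middle of the seat lies anywhere at dock y = -26 to -6 mm, so find the spring by touch (or look). Cradle floor: 14 mm above the worktop; seated cell's axis: 29 mm.
- plate_red_side (a point): Middle of the base plate's top edge at dock y = -118 mm, the lip's side. From the middle of the seat (fixed to the cradle, not to the plate): end wall's inner face at y = -60 mm; red lip on it, 40 mm wide, reaching in to y = -54, its underside 32 and its top 36 mm above the cradle floor, so it overlaps a seated cell's top by 6 mm.
- plate_spring_side (a point): Middle of the base plate's top edge at dock y = +118 mm. From the middle of the seat: spring block at y = +90 to +108 mm, 36 mm above the cradle floor. Guide walls 20 mm above the floor, 35 mm apart inside, 49 outside, at y = -60 to -34 and +34 to +56; between them the seat is open at both sides for fingers (floor 52 mm wide).
- spring (a joint): How far the domed spring plunger (22 mm across, 15 mm above the cradle floor) is pressed in to dock +y, m. Free: 0, its face at y = +52 mm from the seat's middle. A seated cell holds it at 0.008; the red end clears the lip from 0.014 with the cell level, 0.016 while swinging down (a 30 deg nose-down face meets the dome 2 to 3 mm early); stop at 0.032. Force 2.5 N at 0, plus 0.25 N per mm.
- jigger: Gold double-cone jigger, 44 mm across, 97 mm high, standing loose behind the work; origin at the centre of its underside.
- salt_jar: Spice jar with a black cap, 40 mm across, 105 mm high, standing loose; origin at the centre of its underside.
- table_mug: White mug, 83 mm across, 116 mm with its handle, 94 mm high, standing loose; origin at the centre of its underside.
- tumbler_3: Small clear upturned tumbler, 46 mm across, 59 mm high, standing loose; origin at the centre of its underside.

How it is judged:
At the end, for the whole second after the job is handed in: The cell rests on the cradle floor (axis 26 to 32 mm above the worktop), within 6 mm of the dock's centre line and within 0.08 rad of it, steel end towards the spring, the spring held pressed in by 5.5 to 10.5 mm (so the red end is against the end wall, under the lip), and the cell is at rest (value of joint spring between 0.0055 and 0.0105 m and z of cell in the frame of dock between 0.026 and 0.032 m and x of cell in the frame of dock between -0.006 and 0.006 m and angle between the y axis of cell and the y axis of dock, either way round below 0.08 rad and y of steel_end in the frame of dock above 0.02 m and y of red_end in the frame of dock below -0.05 m and linear speed of cell below 0.02 m/s); the robot touches nothing.
It fails at once if the jigger is knocked over or shifted by more than 30 mm (distance of jigger from where it was at the start of the episode above 0.03 m or angle between jigger's own z axis and vertical above 0.5 rad).
It fails at once if the jar is knocked over or shifted by more than 30 mm (distance of salt_jar from where it was at the start of the episode above 0.03 m or angle between salt_jar's own z axis and vertical above 0.5 rad).
It fails at once if the mug is knocked over or shifted by more than 30 mm (distance of table_mug from where it was at the start of the episode above 0.03 m or angle between table_mug's own z axis and vertical above 0.5 rad).
It fails at once if the tumbler is knocked over or shifted by more than 30 mm (distance of tumbler_3 from where it was at the start of the episode above 0.03 m or angle between tumbler_3's own z axis and vertical above 0.5 rad).
It also fails if it takes over 48 s, if anything falls off the work surface, if the arm or the gripper's body presses on something with over 40 N, if the wrist force passes 120 N, or if a joint passes its speed limit or range.

## Working session

There is one attempt and no reset: what is moved stays moved. The work goes in short steps, Python scripts to look and compute and a tool call to move; the robot and the scene stay as the last step left them, time stands still between calls to the robot, and variables do not carry over. Pictures are saved under pics/ and viewed, at most 10 in all, crops included, and the job is handed in when it is done.

Besides the shell and the picture viewer there is one more tool, called after "Emit:" by a JSON object that holds its "fn" and its "kwargs", one argument or row to a line. apply_moves: Moves the arm, as the interface text tells. Its arguments: {"type":"object","properties":{"targets":{"type":"array","items":{"type":"array"}},"force":{"type":"number"}},"required":["targets"]}

```bash
ls; mkdir -p pics
python3 - <<'E'
from rig import *
import cv2,numpy as np
s=get_obs(); print({k:np.round(v,3).tolist() for k,v in s.items()})
for n in ("scene","top"):
    p,d=grab_frame(n); cv2.imwrite(f"pics/{n}0.png",p[:,:,::-1]); np.savez(f"{n}0.npz",p=p,d=d)
    m=camera_model(n); print(n,{k:np.round(v,4).tolist() if not isinstance(v,str) else v for k,v in m.items()})
print(camera_model("wrist"))
E
```

```text
pics
{'time_s': 0.0, 'joints': [-0.933, 0.386, 0.007, -0.001, -1.194, -0.259], 'qd': [0.001, -0.001, -0.0, -0.002, 0.002, -0.001], 'joint_efforts': [0.0, -39.067, 18.741, 4.22, 0.011, -0.0], 'ee_pos': [0.231, -0.58, 0.221], 'tcp_rot': [[-0.929, -0.37, -0.001], [-0.37, 0.929, 0.002], [0.0, 0.002, -1.0]], 'wrist_force': [0.058, 0.719, -0.808], 'ft_torque': [0.065, 0.03, 0.061], 'grasp_force': 0.0, 'width': 0.087}
scene {'mtx': [[452.0892, 0.0, 319.6949], [0.0, 452.0892, 194.342], [0.0, 0.0, 1.0]], 'world_to_cam': [[-0.5506, -0.8347, -0.01, 0.2031], [0.3425, -0.2368, 0.9092, -0.3015], [-0.7613, 0.4971, 0.4163, -0.8254], [0.0, 0.0, 0.0, 1.0]]}
top {'mtx': [[382.6792, 0.0, 315.186], [0.0, 382.6792, 202.8261], [0.0, 0.0, 1.0]], 'world_to_cam': [[-0.0279, -0.9996, -0.0028, -0.1599], [0.992, -0.028, 0.123, -0.6052], [-0.123, 0.0006, 0.9924, -1.0472], [0.0, 0.0, 0.0, 1.0]]}
{'mtx': array([[309.70691629,   0.        , 320.04420086],
       [  0.        , 309.70691629, 202.96920517],
       [  0.        ,   0.        ,   1.        ]]), 'mount': array([[-2.78056271e-04,  9.54722630e-01,  2.97497266e-01,
         8.22710456e-02],
       [ 9.99999319e-01,  6.02745463e-04, -9.99668523e-04,
        -2.98528246e-04],
       [-1.13372129e-03,  2.97496785e-01, -9.54722147e-01,
        -1.63074269e-01],
       [ 0.00000000e+00,  0.00000000e+00,  0.00000000e+00,
         1.00000000e+00]])}
```

View pics/scene0.png

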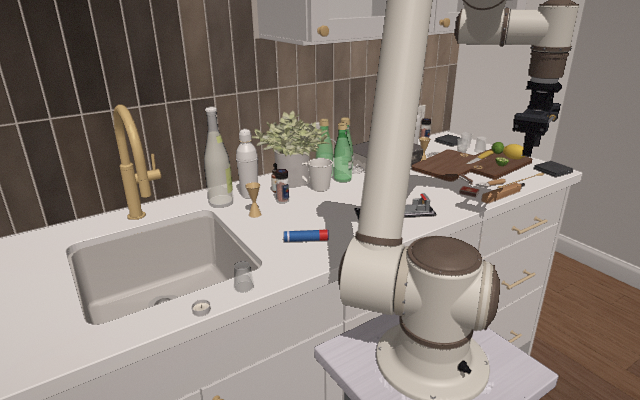

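View pics/top0.png

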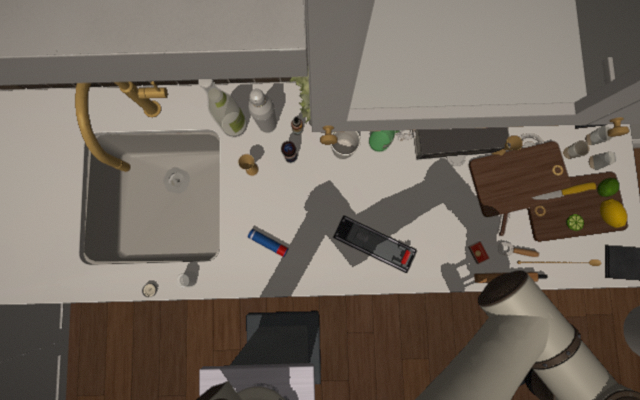

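The scene view shows the cell near (305,236), red end on the right, and the dock partly hidden at (410,208). In the top view the cell lies at (267,242) with its red end lower right, and the dock spans about (335,225) to (415,265) with its red lip at (407,258). The jigger is at (247,162), the jar at (289,150) and the tumbler at (187,280).

```bash
cat > h.py <<'E'
import numpy as np,cv2
from rig import *
def ray(n,uv,obs=None):
    m=camera_model(n); uv=np.atleast_2d(np.float64(uv)); K=m["mtx"]
    x=(uv[:,0]-K[0,2])/K[0,0]; y=(uv[:,1]-K[1,2])/K[1,1]
    if n=="wrist":
        r=np.hypot(x,y); s=np.where(r>1e-9,np.sin(r)/np.maximum(r,1e-9),1)
        d=np.c_[x*s,-y*s,-np.cos(r)]
        M=np.eye(4); M[:3,:3]=obs["tcp_rot"]; M[:3,3]=obs["ee_pos"]; C=M@m["mount"]
    else:
        d=np.c_[x,-y,-np.ones_like(x)]; C=np.linalg.inv(m["world_to_cam"])
    return C[:3,3],d@C[:3,:3].T
def cast(n,uv,z,obs=None):
    o,d=ray(n,uv,obs); return o+d*((z-o[2])/d[:,2])[:,None]
def pts(n,uv,depth,obs=None):
    o,d=ray(n,uv,obs); m=camera_model(n)
    # depth along optical axis
    if n=="wrist":
        M=np.eye(4); M[:3,:3]=obs["tcp_rot"]; C=M@m["mount"]; ax=-C[:3,2]
    else: ax=-np.linalg.inv(m["world_to_cam"])[:3,2]
    return o+d*(depth/(d@ax))[:,None]
def masks(p):
    h=cv2.cvtColor(p,cv2.COLOR_RGB2HSV); H,S,V=h[...,0],h[...,1],h[...,2]
    return dict(blue=(H>98)&(H<125)&(S>130)&(V>40),red=((H<6)|(H>174))&(S>170)&(V>70),dark=(V<60))
def blobs(m,amin=15):
    n,l,st,c=cv2.connectedComponentsWithStats(m.astype(np.uint8))
    return [(l==i,st[i,4],c[i]) for i in range(1,n) if st[i,4]>=amin]
E
python3 - <<'E'
from h import *
np.set_printoptions(precision=4,suppress=True)
for n in("scene","top"):
    f=np.load(f"{n}0.npz");p,d=f["p"],f["d"]; M=masks(p)
    for k in("blue","red"):
        for m,a,c in blobs(M[k]):
            v,u=np.nonzero(m&(d>0)); P=pts(n,np.c_[u,v],d[v,u])
            print(n,k,a,c,np.median(P,0),"zmax",np.percentile(P[:,2],95), cast(n,c,0.015))
    # whole-cloud dock check
f=np.load("top0.npz");p,d=f["p"],f["d"]
v,u=np.mgrid[200:290,320:430].reshape(2,-1); P=pts("top",np.c_[u,v],d[v,u])
print("table z",np.percentile(P[:,2],[5,25,50,75,95]))
k=P[:,2]>0.006; print(cv2.minAreaRect(P[k,:2].astype(np.float32)*1000),k.sum())
dk=[b for b in blobs(masks(p)["dark"]) if 335<b[2][0]<415 and 215<b[2][1]<270]
for m,a,c in dk: print(a,c,cv2.minAreaRect(np.argwhere(m)[:,::-1].astype(np.float32)))
print("jig,jar,mug,tumb",cast("top",[[247,162],[289,150],[345,143],[187,278]],[0.08]))
c=cv2.resize(p[190:290,220:440],None,fx=3.6,fy=3.6,interpolation=cv2.INTER_CUBIC); cv2.imwrite("pics/c1.png",c[:,:,::-1])
E
```

```text
scene blue 286 [303.9091 235.2273] [ 0.4882 -0.0277  0.0216] zmax 0.029179611905439412 [[ 0.4967 -0.0337  0.015 ]]
scene blue 19 [285.4211 236.0526] [0.5118 0.014  0.0209] zmax 0.0282489594944607 [[0.5209 0.0095 0.015 ]]
scene red 22 [322.8182 230.9545] [ 0.4684 -0.0763  0.0279] zmax 0.029592994401742633 [[ 0.4874 -0.0886  0.015 ]]
scene red 42 [323.5    236.8333] [ 0.4589 -0.0719  0.0153] zmax 0.023779487011727298 [[ 0.4598 -0.0723  0.015 ]]
top blue 237 [265.443  241.2658] [ 0.4967 -0.0325  0.0272] zmax 0.031082798505151277 [[ 0.4966 -0.0317  0.015 ]]
top red 79 [480.2658 251.1519] [ 0.4553 -0.6432  0.0152] zmax 0.0176246568172429 [[ 0.4515 -0.6422  0.015 ]]
top red 63 [281.3651 250.0794] [ 0.4705 -0.0771  0.0276] zmax 0.03196400555475502 [[ 0.4703 -0.0767  0.015 ]]
top red 62 [404.9839 256.8387] [ 0.4419 -0.4202  0.0491] zmax 0.05202566813830167 [[ 0.4415 -0.4274  0.015 ]]
table z [-0.004  -0.0018 -0.0001  0.0027  0.0171]
((470.6963195800781, -335.9661560058594), (241.02749633789062, 210.16896057128906), 50.21565628051758) 1898
1118 [358.1771 235.3077] ((361.02923583984375, 237.16615295410156), (52.1276741027832, 25.534320831298828), 25.559965133666992)
194 [403.4072 255.3608] ((402.2414245605469, 256.60345458984375), (20.089887619018555, 25.342145919799805), 23.198589324951172)
jig,jar,mug,tumb [[ 0.7139  0.0081  0.08  ]
 [ 0.7445 -0.1084  0.08  ]
 [ 0.76   -0.2641  0.08  ]
 [ 0.4035  0.1695  0.08  ]]
```

View pics/c1.png

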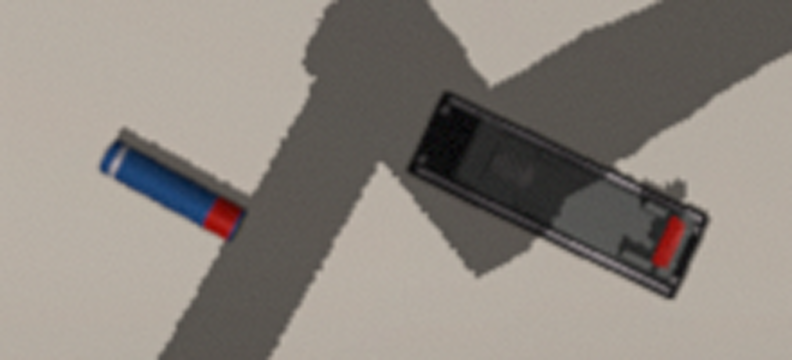

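The crop shows the cell's steel band upper left, its red end lower right. The dock corners are at about (443,93), (408,168), (708,217) and (672,297), with the lip at (668,242), so the two point the same way. Next I'll work out the move to look at the dock from above.

```bash
cat >> h.py <<'E'
def togo(pos,xdir,obs=None):
    "remaining turn about tool z (deg) and shift in tool axes after that turn (mm), vertical tool"
    o=obs or get_obs(); R=np.array(o["tcp_rot"]); x=np.r_[np.array(xdir[:2])/np.linalg.norm(xdir[:2]),0]
    z=np.array([0,0,-1.]); T=np.c_[x,np.cross(z,x),z]
    rv=cv2.Rodrigues(R.T@T)[0].ravel()
    return np.degrees(rv).round(1), (T.T@(np.array(pos)-o["ee_pos"])*1000).round(1)
E
python3 - <<'E'
from h import *
np.set_printoptions(precision=4,suppress=True)
cr=np.array([[443,93],[408,168],[708,217],[672,297]])/3.6+[219.7,189.7]
C=cast("top",cr,0.008); print(C)
s=(C[0]+C[1])/2; r=(C[2]+C[3])/2; u=(r-s)/np.linalg.norm(r-s); print("mid",(s+r)/2,"len",np.linalg.norm(r-s),np.linalg.norm(C[0]-C[1]),"red dir",u,np.degrees(np.arctan2(u[1],u[0])))
print(togo(((s+r)/2*[1,1,0]+[0,0,0.16]),u))
E
```

```text
[[ 0.5647 -0.2556  0.008 ]
 [ 0.5054 -0.2255  0.008 ]
 [ 0.4599 -0.4627  0.008 ]
 [ 0.398  -0.4305  0.008 ]]
mid [ 0.482  -0.3436  0.008 ] len 0.23179895178915574 0.06658862558588538 red dir [-0.4579 -0.889   0.    ] -117.24975329672438
(array([  0.1,   0. , -41.1]), array([-325.3, -114.9,   61.6]))
```

Emit:
{"fn": "apply_moves", "kwargs": {
  "targets": [
    [1,[0,0,0],[0,0,-0.152]],
    [1,[0,0,0],[0,0,-0.152]],
    [1,[0,0,0],[0,0,-0.152]],
    [1,[0,0,0],[0,0,-0.152]],
    [1,[0,0,0],[0,0,-0.152]],
    [1,[0,0,0],[0,0,-0.152]]
  ]
}}

```text
time_s: 0.6
ee_pos: [0.231, -0.5803, 0.2219]
tcp_rot: [[-0.453, -0.892, -0.0], [-0.892, 0.453, 0.001], [-0.001, 0.001, -1.0]]
wrist_force: [0.7, 1.0, 0.1]
width: 0.087
grasp_force: 0.0
```

Emit:
{"fn": "apply_moves", "kwargs": {
  "targets": [
    [1,[-0.4,-0.14,0],[0,0,0]],
    [1,[-0.6,-0.2,0],[0,0,0]],
    [1,[-0.6,-0.2,0],[0,0,0]],
    [1,[-0.6,-0.2,0],[0,0,0]],
    [1,[-0.6,-0.2,0],[0,0,0]],
    [1,[-0.6,-0.2,0.1],[0,0,0]],
    [1,[-0.6,-0.2,0.1],[0,0,0]],
    [1,[-0.6,-0.2,0.1],[0,0,0]]
  ]
}}

```text
time_s: 1.27
ee_pos: [0.4056, -0.41, 0.2071]
tcp_rot: [[-0.458, -0.889, -0.0], [-0.889, 0.458, 0.001], [-0.0, 0.001, -1.0]]
wrist_force: [0.1, -0.5, -0.3]
width: 0.0873
grasp_force: 0.0
```

Emit:
{"fn": "apply_moves", "kwargs": {
  "targets": [
    [1,[-0.6,-0.2,0.2],[0,0,0]],
    [1,[-0.6,-0.2,0.2],[0,0,0]],
    [1,[-0.6,-0.2,0.2],[0,0,0]],
    [1,[-0.2,-0.1,0.1],[0,0,0]],
    [1,[0,0,0],[0,0,0]]
  ]
}}

```text
time_s: 1.68
ee_pos: [0.4828, -0.3365, 0.1706]
tcp_rot: [[-0.455, -0.89, -0.003], [-0.89, 0.455, 0.002], [-0.0, 0.003, -1.0]]
wrist_force: [0.3, -0.8, 0.5]
width: 0.0871
grasp_force: 0.0
```

Run:
```python
from h import *
o=get_obs(); p,d=grab_frame("wrist"); np.savez("w1.npz",p=p,d=d,**{k:o[k] for k in("ee_pos","tcp_rot")})
print(o["time_s"],o["ee_pos"],o["wrist_force"]); cv2.imwrite("pics/w1.png",p[:,:,::-1])
```

```text
1.6833 [ 0.48282445 -0.33652658  0.17059121] [ 0.30611613 -0.82517744  0.52775271]
```

View pics/w1.png

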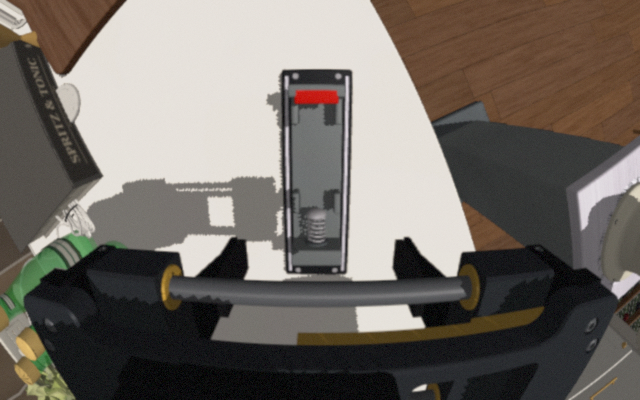

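The wrist view shows the whole dock. The plate corners are near (283,71), (352,71), (285,272) and (349,272). The lip spans (296..338, 91..104), the guide walls are visible, and the spring coil is at (316,225).

Run:
```python
from h import *
np.set_printoptions(precision=4,suppress=True)
f=np.load("w1.npz");p,d=f["p"],f["d"];o={k:f[k] for k in("ee_pos","tcp_rot")}
M=masks(p)
v,u=np.mgrid[50:300,260:380]; uv=np.c_[u.ravel(),v.ravel()]
dd=d[50:300,260:380].ravel(); P=pts("wrist",uv,dd,o)
cor=np.array([[283,70.5],[352,70.5],[285,272.5],[349.5,272.5]])
C=cast("wrist",cor,0.008,o); r=(C[0]+C[1])/2; s=(C[2]+C[3])/2
L=np.linalg.norm(s-r); ydir=(s-r)/L; mid=(r+s)/2; xdir=np.array([ydir[1],-ydir[0],0])
print("plate",mid,"ydir",ydir,L,np.linalg.norm(C[0]-C[1]),np.linalg.norm(C[2]-C[3]))
Q=P-mid; X=Q@xdir;Y=Q@ydir;Z=P[:,2]
b=max((b for b in blobs(M["red"]) if 280<b[2][0]<350 and b[2][1]<150),key=lambda b:b[1]); bv,bu=np.nonzero(b[0])
print("lip px",bu.min(),bu.max(),bv.min(),bv.max())
for z in (0.050,):
    e=cast("wrist",[[317,bv.max()+.5],[bu.min()-.5,98],[bu.max()+.5,98],[317,bv.min()-.5]],z,o)-mid
    print("lip inner Y",e[0]@ydir,"outer",e[3]@ydir,"x",e[1]@xdir,e[2]@xdir)
q=pts("wrist",np.c_[bu,bv],d[bv,bu],o); print("lip z pct",np.percentile(q[:,2],[5,50,95]))
print("lip Y from depth",np.percentile((q-mid)@ydir,[2,50,98]))
# profile along centreline
for y0 in np.arange(-0.12,0.121,0.008):
    k=(abs(Y-y0)<.004)&(abs(X)<.008)
    k2=(abs(Y-y0)<.004)&(abs(abs(X)-.021)<.003)
    print(f"{y0*1000:.0f}: c {np.median(Z[k])*1000 if k.any() else 0:.1f}  w {np.median(Z[k2])*1000 if k2.any() else 0:.1f}",end=" | ")
np.savez("dock.npz",mid=mid,y=ydir,x=xdir)
# cell from w1? blue
c=cv2.resize(p[60:290,265:370],None,fx=2.6,fy=2.6,interpolation=cv2.INTER_CUBIC)
c=np.concatenate([c],1); cv2.imwrite("pics/w1c.png",c[:,:,::-1])
```

```text
plate [ 0.4812 -0.3448  0.008 ] ydir [0.4582 0.8889 0.    ] 0.2314526706850087 0.07119669041372682 0.07814145384325182
lip px 294 337 91 103
lip inner Y -0.07947898214648182 outer -0.09140568245707198 x 0.021350850330721097 -0.01827469712748779
lip z pct [0.0496 0.0509 0.0522]
lip Y from depth [-0.091  -0.0854 -0.0799]
-120: c 1.0  w 0.9 | -112: c 8.9  w 9.4 | -104: c 8.8  w 8.7 | -96: c 50.9  w 50.7 | -88: c 50.8  w 50.7 | -80: c 49.9  w 34.7 | -72: c 16.0  w 34.6 | -64: c 15.1  w 34.5 | -56: c 14.8  w 14.8 | -48: c 15.0  w 15.0 | -40: c 15.1  w 14.9 | -32: c 15.0  w 15.2 | -24: c 257.6  w 254.6 | -16: c 14.9  w 15.0 | -8: c 14.9  w 15.0 | 0: c 15.0  w 14.9 | 8: c 15.0  w 22.5 | 16: c 15.1  w 34.8 | 24: c 15.5  w 34.6 | 32: c 37.9  w 33.7 | 40: c 36.2  w 15.0 | 48: c 35.1  w 14.9 | 56: c 35.2  w 14.9 | 64: c 41.4  w 33.8 | 72: c 51.1  w 51.0 | 80: c 51.1  w 51.0 | 88: c 0.0  w 0.0 | 96: c 0.0  w 0.0 | 104: c 8.7  w 9.2 | 112: c 9.2  w 9.5 | 120: c 0.7  w 1.2 |
```

View pics/w1c.png

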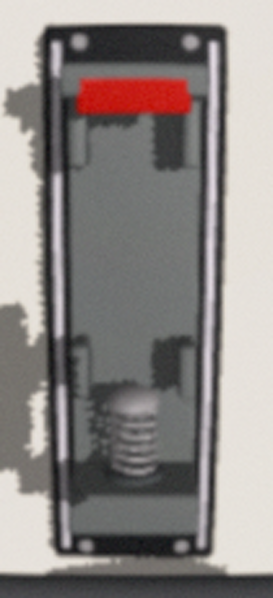

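The crop shows the lip, the guide walls and the free plunger. The lip's inner edge, the walls, the plunger face and the block all put the seat's middle at dock y ≈ -25 mm. Next I'll look at the cell.

Emit:
{"fn": "apply_moves", "kwargs": {
  "targets": [
    [1,[-0.4,0.18,0],[0,0,0]],
    [1,[-0.6,0.28,0],[0,0,0]],
    [1,[-0.7,0.32,0],[0,0,0]],
    [1,[-0.7,0.32,0],[0,0,0]],
    [1,[-0.7,0.32,0],[0,0,0]],
    [1,[-0.7,0.32,0],[0,0,0]],
    [1,[-0.7,0.32,0.1],[0,0,0]],
    [1,[-0.6,0.28,0.1],[0,0,0]]
  ]
}}

```text
time_s: 2.4
ee_pos: [0.4945, -0.0576, 0.1636]
tcp_rot: [[-0.459, -0.888, 0.002], [-0.888, 0.459, 0.0], [-0.001, -0.002, -1.0]]
wrist_force: [0.3, 0.9, -0.4]
width: 0.0868
grasp_force: 0.0
```

Emit:
{"fn": "apply_moves", "kwargs": {
  "targets": [
    [1,[-0.4,0.18,0.2],[0,0,0]],
    [1,[0,0,0],[0,0,0.07]],
    [1,[0,0,0],[0,0,0]]
  ]
}}

```text
time_s: 2.65
ee_pos: [0.4954, -0.0365, 0.1527]
tcp_rot: [[-0.506, -0.862, -0.0], [-0.862, 0.506, -0.0], [0.0, 0.0, -1.0]]
wrist_force: [-0.6, -0.3, 1.2]
width: 0.0866
grasp_force: 0.0
```

```bash
cat > cell.py <<'E'
from h import *
np.set_printoptions(precision=4,suppress=True)
o=get_obs(); p,d=grab_frame("wrist"); cv2.imwrite("pics/w2.png",p[:,:,::-1])
print(o["time_s"],o["ee_pos"],o["tcp_rot"][:,0])
M=masks(p)
for k in("blue","red"):
    for m,a,c in blobs(M[k],60):
        v,u=np.nonzero(m&(d>0)); P=pts("wrist",np.c_[u,v],d[v,u],o)
        if abs(np.median(P[:,1])+.05)>.1: continue
        print(k,a,c,"med",np.median(P,0),"ztop",np.percentile(P[:,2],95))
        # contour box cast at axis height
        cn=max(cv2.findContours(m.astype(np.uint8),0,1)[0],key=len).reshape(-1,2).astype(float)
        W=cast("wrist",cn,0.015,o)[:,:2]; (c2,wh,an)=cv2.minAreaRect((W*1000).astype(np.float32)); print("  rect",c2,wh,an)
        B=cast("wrist",cn,0.015,o); print("  cen",B.mean(0))
        if k=="blue": vx=cv2.fitLine(P[:,:2].astype(np.float32),cv2.DIST_L2,0,.01,.01).ravel(); print("  line",vx)
E
python3 cell.py
```

```text
2.65 [ 0.4954 -0.0365  0.1527] [-0.5062 -0.8624  0.0004]
blue 2099 [320.0195 196.8566] med [ 0.4958 -0.0355  0.029 ] ztop 0.03116147156213248
  rect (499.0225830078125, -30.186599731445312) (83.90023040771484, 27.898548126220703) 59.552791595458984
  cen [ 0.4977 -0.0325  0.015 ]
  line [ 0.5004  0.8658  0.4961 -0.035 ]
blue 134 [320.4552 244.9701] med [0.5214 0.0088 0.029 ] ztop 0.031188988347091173
  rect (524.2591552734375, 13.855155944824219) (8.263126373291016, 26.653932571411133) 59.546321868896484
  cen [0.5244 0.014  0.015 ]
  line [ 0.8684 -0.4959  0.5213  0.0089]
red 627 [319.5821 145.6411] med [ 0.471  -0.0785  0.0294] ztop 0.03164714485904581
  rect (472.13177490234375, -76.75955963134766) (21.720291137695312, 28.23839569091797) 59.552249908447266
  cen [ 0.4718 -0.0773  0.015 ]
```

View pics/w2.png

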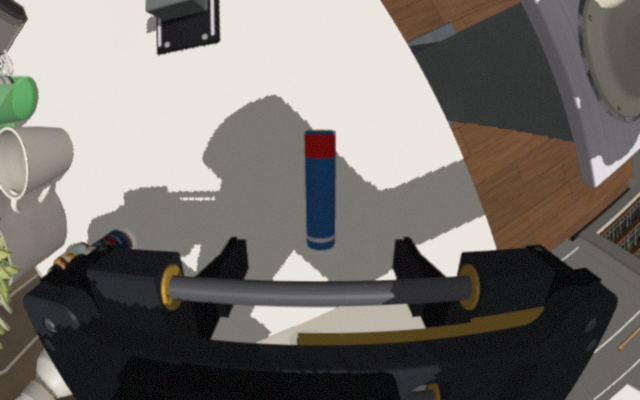

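The wrist view shows the cell upright at column 320, with its red end at row 130 and its steel end at row 248. It is centred under and aligned with the tool, so I'll descend and grip.

Emit:
{"fn": "apply_moves", "kwargs": {
  "targets": [
    [1,[0.03,0,0.5],[0,0,0]],
    [1,[0,0,0.6],[0,0,0]],
    [1,[0,0,0.6],[0,0,0]],
    [1,[0,0,0.6],[0,0,0]],
    [1,[0,0,0.4],[0,0,0]],
    [1,[0,0,0.2],[0,0,0]],
    [1,[0,0,0.06],[0,0,0]],
    [1,[0,0,0],[0,0,0]]
  ]
}}

```text
time_s: 3.37
ee_pos: [0.4949, -0.039, 0.0042]
tcp_rot: [[-0.507, -0.862, -0.001], [-0.862, 0.507, -0.0], [0.001, 0.001, -1.0]]
wrist_force: [0.1, 0.1, -0.3]
width: 0.0872
grasp_force: 0.0
```

```bash
python3 -c "
from h import *
o=get_obs();print(o['time_s'],o['ee_pos'],o['wrist_force'],o['tcp_rot'])"
```

```text
3.3667 [ 0.49492269 -0.03900252  0.00422529] [ 0.07828897  0.14463662 -0.28332288] [[-5.07070660e-01 -8.61903929e-01 -9.81428014e-04]
 [-8.61904048e-01  5.07071223e-01 -4.32876640e-04]
 [ 8.70751980e-04  6.26397734e-04 -9.99999425e-01]]
```

Emit:
{"fn": "apply_moves", "kwargs": {
  "targets": [
    [-1,[0,0,0],[0,0,0]],
    [-1,[0,0,0],[0,0,0]],
    [-1,[0,0,0],[0,0,0]],
    [-1,[0,0,0],[0,0,0]],
    [-1,[0,0,0],[0,0,0]],
    [-1,[0,0,0],[0,0,0]]
  ],
  "force": 55
}}

```text
time_s: 3.87
ee_pos: [0.4952, -0.0376, 0.005]
tcp_rot: [[-0.506, -0.863, 0.001], [-0.863, 0.506, 0.0], [-0.001, -0.001, -1.0]]
wrist_force: [0.4, 0.5, 0.4]
width: 0.0549
grasp_force: 0.0
```

Emit:
{"fn": "apply_moves", "kwargs": {
  "targets": [
    [-1,[0,0,0],[0,0,0]],
    [-1,[0,0,-0.1],[0,0,0]],
    [-1,[0,0,-0.4],[0,0,0]],
    [-1,[0,0,-0.6],[0,0,0]],
    [-1,[0,0,-0.6],[0,0,0]],
    [-1,[0,0,-0.6],[0,0,0]],
    [-1,[0,0,-0.3],[0,0,0]],
    [-1,[0,0,0],[0,0,0]]
  ]
}}

```text
time_s: 4.53
ee_pos: [0.4976, -0.0373, 0.1391]
tcp_rot: [[-0.505, -0.863, 0.009], [-0.863, 0.505, 0.001], [-0.006, -0.007, -1.0]]
wrist_force: [0.6, -0.7, -0.8]
width: 0.0038
grasp_force: 0.0
```

Run:
```python
from h import *
np.set_printoptions(precision=4,suppress=True)
o=get_obs(); p,d=grab_frame("wrist"); cv2.imwrite("pics/w3.png",p[:,:,::-1])
R=np.array(o["tcp_rot"]); M=masks(p)
for k in("blue","red"):
    for m,a,c in blobs(M[k],60):
        v,u=np.nonzero(m&(d>0)); P=(pts("wrist",np.c_[u,v],d[v,u],o)-o["ee_pos"])@R
        if abs(np.median(P[:,0]))>.12 or abs(np.median(P[:,1]))>.05: continue
        print(k,a,c,"tool med",np.median(P,0),"x",np.percentile(P[:,0],[1,99]),"y",np.percentile(P[:,1],[1,99]),"z",np.percentile(P[:,2],[1,99]))
        if a>400:
            A=np.polyfit(P[:,0],P[:,2],1); print("  slope z/x",A)
D=np.load("dock.npz"); seat=D["mid"]-.025*D["y"]+.001*D["x"]; seat[2]=0; print("seat",seat)
print(togo(seat+.010*D["y"]*0+np.array([0,0,.13]),-D["y"],o))
```

```text
blue 2256 [323.3812 199.34  ] tool med [0.0009 0.0029 0.11  ] x [-0.0395  0.0364] y [-0.0098  0.0165] z [0.107  0.1172]
  slope z/x [-0.0107  0.1104]
red 678 [323.2183 146.4277] tool med [0.0494 0.0027 0.1093] x [0.0392 0.0595] y [-0.0099  0.0162] z [0.1067 0.116 ]
  slope z/x [0.0081 0.1096]
seat [ 0.4706 -0.3675  0.    ]
(array([-0.4,  0.3, -3.1]), array([ 305.9, -127.3,    9.1]))
```

The fingers close slowly, at about 65 mm/s, and shut above the cell, which is still on the worktop. I'll open partly and repeat with a longer close.

Emit:
{"fn": "apply_moves", "kwargs": {
  "targets": [
    [0.4,[0,0,0],[0,0,0]],
    [0.4,[0,0,0],[0,0,0]],
    [0.4,[0,0,0],[0,0,0]],
    [0.4,[0,0,0],[0,0,0]],
    [0.4,[0,0,0],[0,0,0]],
    [0.4,[0,0,0],[0,0,0]],
    [0.4,[0,0,0],[0,0,0]],
    [0.4,[0,0,0],[0,0,0]]
  ]
}}

```text
time_s: 5.25
ee_pos: [0.495, -0.0377, 0.1344]
tcp_rot: [[-0.506, -0.862, -0.0], [-0.862, 0.506, -0.0], [0.0, 0.0, -1.0]]
wrist_force: [-0.6, 0.2, 0.4]
width: 0.0475
grasp_force: 0.0
```

Emit:
{"fn": "apply_moves", "kwargs": {
  "targets": [
    [0.4,[0,0,0],[0,0,0]],
    [0.4,[0,0.05,0],[0,0,0]],
    [0.4,[0,0,0.05],[0,0,0]],
    [0.4,[0,0,0],[0,0,0]]
  ]
}}

```text
time_s: 5.58
ee_pos: [0.4924, -0.0364, 0.1317]
tcp_rot: [[-0.506, -0.862, -0.001], [-0.862, 0.506, 0.0], [0.0, 0.001, -1.0]]
wrist_force: [-0.2, 0.1, -1.5]
width: 0.0605
grasp_force: 0.0
```

```bash
cat > look.py <<'E'
from h import *
np.set_printoptions(precision=4,suppress=True)
o=get_obs(); p,d=grab_frame("wrist"); cv2.imwrite("pics/wl.png",p[:,:,::-1])
print(o["time_s"],o["ee_pos"],o["width"],o["grasp_force"],o["wrist_force"],"rot",cv2.Rodrigues(np.array(o["tcp_rot"]))[0].ravel())
R=np.array(o["tcp_rot"]); M=masks(p)
D=np.load("dock.npz")
for k in("blue","red"):
    for m,a,c in blobs(M[k],60):
        v,u=np.nonzero(m&(d>0)); W=pts("wrist",np.c_[u,v],d[v,u],o); P=(W-o["ee_pos"])@R; Q=W-D["mid"]
        if abs(np.median(P[:,0]))>.12 or abs(np.median(P[:,1]))>.05: continue
        print(k,a,c,"tool med",np.median(P,0),"x",np.percentile(P[:,0],[1,99]),"y",np.percentile(P[:,1],[1,99]),"ztop",np.percentile(P[:,2],5))
        print("   dock x",np.median(Q@D["x"]),"y",np.percentile(Q@D["y"],[1,50,99]),"z95",np.percentile(W[:,2],95))
E
python3 look.py
```

```text
5.5833 [ 0.4924 -0.0364  0.1317] 0.06049802450268187 0.0 [-0.1511  0.0821 -1.4656] rot [ 1.5608 -2.7257 -0.0006]
blue 2362 [317.2019 204.6672] tool med [-0.0021 -0.0026  0.1026] x [-0.0429  0.034 ] y [-0.0155  0.0104] ztop 0.10043947838426917
   dock x -0.12879306666971535 y [0.2452 0.2812 0.3219] z95 0.031229115727870044
blue 153 [317.6732 255.6209] tool med [-0.0535 -0.0019  0.1023] x [-0.057  -0.0505] y [-0.0146  0.0103] ztop 0.10034552397848685
   dock x -0.12651603011573256 y [0.3297 0.3326 0.336 ] z95 0.031311910217269104
red 730 [316.7507 150.2123] tool med [ 0.0472 -0.0025  0.1023] x [0.0367 0.057 ] y [-0.0158  0.0106] ztop 0.10017908904367158
   dock x -0.13116287327787107 y [0.2221 0.2321 0.2424] z95 0.03151442850490603
```

Emit:
{"fn": "apply_moves", "kwargs": {
  "targets": [
    [0.4,[0,-0.05,0.3],[0,0,0]],
    [0.4,[0,0,0.5],[0,0,0]],
    [0.4,[0,0,0.6],[0,0,0]],
    [0.4,[0,0,0.6],[0,0,0]],
    [0.4,[0,0,0.4],[0,0,0]],
    [0.4,[0,0,0.15],[0,0,0]],
    [0.4,[0,0,0],[0,0,0]]
  ]
}}

```text
time_s: 6.22
ee_pos: [0.4939, -0.038, 0.0029]
tcp_rot: [[-0.506, -0.862, -0.004], [-0.862, 0.506, -0.001], [0.003, 0.003, -1.0]]
wrist_force: [-0.1, 0.1, -0.1]
width: 0.061
grasp_force: 0.0
```

Emit:
{"fn": "apply_moves", "kwargs": {
  "targets": [
    [-1,[0,0,0],[0,0,0]],
    [-1,[0,0,0],[0,0,0]],
    [-1,[0,0,0],[0,0,0]],
    [-1,[0,0,0],[0,0,0]],
    [-1,[0,0,0],[0,0,0]],
    [-1,[0,0,0],[0,0,0]],
    [-1,[0,0,0],[0,0,0]],
    [-1,[0,0,0],[0,0,0]]
  ],
  "force": 55
}}

```text
time_s: 6.88
ee_pos: [0.4953, -0.0376, 0.0052]
tcp_rot: [[-0.506, -0.863, 0.001], [-0.863, 0.506, 0.0], [-0.0, -0.001, -1.0]]
wrist_force: [-1.2, 1.2, 7.1]
width: 0.0287
grasp_force: 55.0
```

Emit:
{"fn": "apply_moves", "kwargs": {
  "targets": [
    [-1,[0,0,0],[0,0,0]],
    [-1,[0,0,0],[0,0,0]],
    [-1,[0,0,0],[0,0,0]]
  ]
}}

```text
time_s: 7.13
ee_pos: [0.4953, -0.0376, 0.0051]
tcp_rot: [[-0.506, -0.863, 0.001], [-0.863, 0.506, 0.0], [-0.0, -0.001, -1.0]]
wrist_force: [-1.9, 0.3, 6.5]
width: 0.0288
grasp_force: 55.0
```

Emit:
{"fn": "apply_moves", "kwargs": {
  "targets": [
    [-1,[0,0,-0.2],[0,0,0]],
    [-1,[0,0,-0.5],[0,0,0]],
    [-1,[0,0,-0.6],[0,0,0]],
    [-1,[0,0,-0.6],[0,0,0]],
    [-1,[0,0,-0.5],[0,0,-0.07]],
    [-1,[0.3,-0.12,-0.1],[0,0,0]],
    [-1,[0.6,-0.25,0],[0,0,0]],
    [-1,[0.6,-0.25,0],[0,0,0]]
  ]
}}

```text
time_s: 7.8
ee_pos: [0.4882, -0.1187, 0.1301]
tcp_rot: [[-0.456, -0.89, 0.001], [-0.89, 0.456, 0.001], [-0.001, -0.001, -1.0]]
wrist_force: [0.5, -0.7, -2.2]
width: 0.0289
grasp_force: 55.0
```

Emit:
{"fn": "apply_moves", "kwargs": {
  "targets": [
    [-1,[0.6,-0.25,0],[0,0,0]],
    [-1,[0.6,-0.25,0],[0,0,0]],
    [-1,[0.6,-0.25,0],[0,0,0]],
    [-1,[0.6,-0.25,0],[0,0,0]],
    [-1,[0.6,-0.25,0],[0,0,0]],
    [-1,[0.6,-0.25,0],[0,0,0]],
    [-1,[0.6,-0.25,0],[0,0,0]],
    [-1,[0.4,-0.17,0],[0,0,0]]
  ]
}}

```text
time_s: 8.47
ee_pos: [0.4672, -0.3694, 0.1286]
tcp_rot: [[-0.46, -0.888, -0.001], [-0.888, 0.46, 0.0], [0.0, 0.001, -1.0]]
wrist_force: [-0.3, 0.7, -1.0]
width: 0.0284
grasp_force: 55.0
```

Emit:
{"fn": "apply_moves", "kwargs": {
  "targets": [
    [-1,[0,0,0],[0,0,0]],
    [-1,[0,0,0],[0,0,0]]
  ]
}}

```text
time_s: 8.63
ee_pos: [0.4672, -0.3677, 0.1283]
tcp_rot: [[-0.46, -0.888, -0.002], [-0.888, 0.46, 0.001], [-0.0, 0.002, -1.0]]
wrist_force: [-0.5, 0.6, -1.8]
width: 0.0288
grasp_force: 55.0
```

```bash
cat >> look.py <<'E'
seat=D["mid"]-.025*D["y"]+.001*D["x"]; seat[2]=0
print(togo(np.r_[seat[:2],.13],-D["y"],o))
E
python3 look.py
```

```text
8.6333 [ 0.4672 -0.3677  0.1283] 0.028767645203829233 54.99296844005585 [-0.4994  0.5923 -1.8031] rot [ 1.6313 -2.6839 -0.0032]
blue 404 [319.9777 157.0248] tool med [ 0.0605 -0.     -0.0227] x [0.0589 0.0615] y [-0.0133  0.013 ] ztop -0.025525875540447798
   dock x -0.002066369174022401 y [-0.0882 -0.0872 -0.0856] z95 0.15379386506207607
blue 3845 [319.8377 244.3672] tool med [ 0.017  -0.     -0.0236] x [-0.0047  0.0352] y [-0.0141  0.0138] ztop -0.025784675437682036
   dock x -0.001926561115450084 y [-0.0619 -0.0437 -0.022 ] z95 0.15407595576978544
blue 1081 [320.2692 319.2553] tool med [-0.0304 -0.     -0.0238] x [-0.0417 -0.0208] y [-0.013   0.0132] ztop -0.025834666108184752
   dock x -0.0018208985620660366 y [-0.0059  0.0037  0.015 ] z95 0.1541376147940094
red 438 [315.4498 141.9269] tool med [ 0.0569 -0.0038  0.0773] x [0.0536 0.0601] y [-0.0225  0.0156] ztop 0.07626339040081993
   dock x 0.0015208869157878264 y [-0.0868 -0.0836 -0.0803] z95 0.05199593921785085
red 2568 [319.5323 184.7913] tool med [ 0.0477 -0.     -0.0242] x [0.0369 0.0579] y [-0.014   0.0135] ztop -0.02627756948457049
   dock x -0.001995091575306053 y [-0.0846 -0.0743 -0.0636] z95 0.15455680773739627
(array([ 0.1,  0. , -0.1]), array([-1.7, -3. , -1.7]))
```

View pics/wl.png

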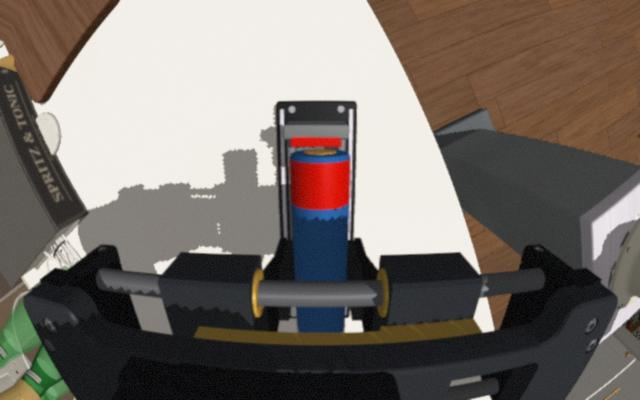

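The wrist view shows the cell held straight along the tool, with its red end at (320,180). The lip is just behind it at (316,142), and the tool needs about -3.3 mm in tool y. I'll tilt the steel end down 25° now.

Emit:
{"fn": "apply_moves", "kwargs": {
  "targets": [
    [-1,[0,-0.066,0],[0,0.14,0]],
    [-1,[0,0,0],[0,0.14,0]],
    [-1,[0,0,0],[0,0.14,0]],
    [-1,[0,0,0],[0,0.135,0]],
    [-1,[0,0,0],[0,0,0]],
    [-1,[0,0,0],[0,0,0]]
  ]
}}

```text
time_s: 9.18
ee_pos: [0.4711, -0.3663, 0.1286]
tcp_rot: [[-0.411, -0.891, -0.194], [-0.808, 0.455, -0.374], [0.421, 0.003, -0.907]]
wrist_force: [0.0, -0.5, -1.5]
width: 0.0287
grasp_force: 55.0
```

```bash
cat > go.py <<'E'
from h import *
import sys
np.set_printoptions(precision=2,suppress=True)
D=np.load("dock.npz"); SY=-.0255; SX=.0013; OFF=np.array([.0005,0,-.0105])
def state(o=None):
    o=o or get_obs(); R=np.array(o["tcp_rot"]); th=np.degrees(np.arcsin(R[2,0]))
    c=o["ee_pos"]+R@OFF-D["mid"]; return o,R,th,1000*np.array([c@D["x"]-SX,c@D["y"]-SY,c[2]+D["mid"][2]-.014])
def goto(xc,yc,hc):
    "shift (tool axes, units of the moves) to bring the cell's middle to seat coords (mm), at present orientation"
    o,R,th,c=state(); dw=(xc-c[0])*D["x"]+(yc-c[1])*D["y"]+np.array([0,0,hc-c[2]])
    f=o["wrist_force"]; print("t",o["time_s"],"tilt",th,"yaw err deg",np.degrees(np.cross(-D["y"],R[:,0])[2]),"cell seat mm",c,"F dock",f@D["x"],f@D["y"],f[2],"w",o["width"])
    print("shift units",R.T@dw/50)
if __name__=="__main__": goto(*map(float,sys.argv[1:4]))
E
python3 go.py 0 -10 60; python3 look.py|grep -v dock
```

```text
t 9.1833 tilt 24.926125927338646 yaw err deg 0.26123998156903055 cell seat mm [ -0.49   5.79 124.31] F dock 0.22962509190612249 -0.4247513423104762 -1.4693273833774372 w 0.028691656341257848
shift units [-0.26 -0.01  1.3 ]
9.1833 [ 0.4711 -0.3663  0.1286] 0.028691656341257848 54.99237835407257 [ 0.0095 -0.4828 -1.4693] rot [ 1.4375 -2.3467  0.3143]
blue 395 [319.7139 157.1975] tool med [ 0.0608  0.     -0.0226] x [0.0593 0.0618] y [-0.0133  0.0128] ztop -0.025109041344992155
blue 3870 [319.8938 244.0016] tool med [ 0.0175  0.     -0.0233] x [-0.0046  0.0356] y [-0.0144  0.0142] ztop -0.025606538795572262
blue 1087 [320.0791 318.8445] tool med [-0.0298  0.     -0.0236] x [-0.041 -0.02 ] y [-0.0133  0.0134] ztop -0.025537579007087204
red 2546 [319.8205 184.7867] tool med [ 0.048  0.    -0.024] x [0.0373 0.0583] y [-0.0137  0.0136] ztop -0.026058044144836836
(array([  0.1, -24.9,   0.2]), array([ 1.3, -0.2, -1.4]))
```

Emit:
{"fn": "apply_moves", "kwargs": {
  "targets": [
    [-1,[-0.26,-0.01,0.3],[0,0,0]],
    [-1,[0,0,0.4],[0,0,0]],
    [-1,[0,0,0.4],[0,0,0]],
    [-1,[0,0,0.2],[0,0,0]],
    [-1,[0,0,0],[0,0,0]],
    [-1,[0,0,0],[0,0,0]]
  ]
}}

```text
time_s: 9.73
ee_pos: [0.4645, -0.3833, 0.0656]
tcp_rot: [[-0.417, -0.888, -0.193], [-0.805, 0.459, -0.375], [0.422, -0.001, -0.907]]
wrist_force: [1.2, 0.3, -0.4]
width: 0.0285
grasp_force: 55.0
```

```bash
python3 go.py 0 -10 42.5
```

```text
t 9.7333 tilt 24.951179000561968 yaw err deg -0.07016912359164684 cell seat mm [  1.47 -12.38  61.34] F dock 0.9543901752316524 0.7757253332578522 -0.3658967086284035 w 0.0285103104795056
shift units [-0.2   0.03  0.32]
```

Emit:
{"fn": "apply_moves", "kwargs": {
  "targets": [
    [-1,[-0.07,0.015,0.11],[0,0,0]],
    [-1,[-0.07,0.01,0.11],[0,0,0]],
    [-1,[-0.06,0,0.1],[0,0,0]],
    [-1,[0,0,0],[0,0,0]],
    [-1,[0,0,0],[0,0,0]],
    [-1,[0,0,0],[0,0,0]]
  ]
}}

```text
time_s: 10.23
ee_pos: [0.4646, -0.38, 0.0465]
tcp_rot: [[-0.415, -0.889, -0.193], [-0.806, 0.458, -0.376], [0.422, -0.0, -0.906]]
wrist_force: [-0.5, -0.0, -1.4]
width: 0.0289
grasp_force: 55.0
```

```bash
python3 go.py 0 -3 42;python3 look.py|grep -A1 red; python3 go.py 0 -3 42
```

```text
t 10.2333 tilt 24.976704051944385 yaw err deg 0.024383706770121503 cell seat mm [ 0.08 -9.36 42.27] F dock -0.3979567454515086 -0.2372380057852671 -1.3730056922666811 w 0.02887377897954007
shift units [-0.12  0.   -0.05]
red 2697 [320.0875 184.5373] tool med [ 0.0478  0.     -0.0238] x [0.0373 0.0582] y [-0.0147  0.0184] ztop -0.026013988299285636
   dock x 0.0013880501916964205 y [-0.0845 -0.073  -0.0623] z95 0.09310737857814107
t 10.2833 tilt 24.97049220579638 yaw err deg 0.009758787880867077 cell seat mm [ 0.17 -9.36 42.39] F dock -0.5205674137646393 -0.5693643824857378 -1.8512063486507842 w 0.028900232168006457
shift units [-0.12  0.   -0.05]
```

View pics/wl.png

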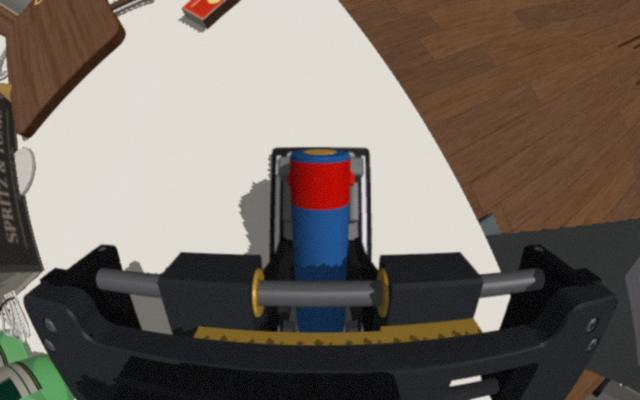

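The view shows the cell's red end above the lip and centred between the plate's rails, columns 275 to 368. I'll press towards the spring, checking force on the way.

Emit:
{"fn": "apply_moves", "kwargs": {
  "targets": [
    [-1,[-0.045,0,-0.021],[0,0,0]],
    [-1,[-0.045,0,-0.021],[0,0,0]],
    [-1,[-0.045,0,-0.021],[0,0,0]],
    [-1,[-0.045,0,-0.021],[0,0,0]],
    [-1,[0,0,0],[0,0,0]],
    [-1,[0,0,0],[0,0,0]]
  ]
}}

```text
time_s: 10.78
ee_pos: [0.4688, -0.3714, 0.0467]
tcp_rot: [[-0.415, -0.889, -0.194], [-0.806, 0.458, -0.376], [0.423, 0.0, -0.906]]
wrist_force: [-0.6, -3.2, -0.7]
width: 0.0288
grasp_force: 55.0
```

```bash
python3 go.py 0 11 41
```

```text
t 10.7833 tilt 25.007946254716444 yaw err deg -0.0004259720464312132 cell seat mm [-0.1   0.21 42.4 ] F dock 0.9266191852595873 -3.1584763046944664 -0.6805902585873409 w 0.028796471954017674
shift units [-0.21 -0.   -0.07]
```

Emit:
{"fn": "apply_moves", "kwargs": {
  "targets": [
    [-1,[-0.045,0,-0.021],[0,0,0]],
    [-1,[-0.045,0,-0.021],[0,0,0]],
    [-1,[-0.045,0,-0.021],[0,0,0]],
    [-1,[-0.045,0,-0.021],[0,0,0]],
    [-1,[0,0,0],[0,0,0]],
    [-1,[0,0,0],[0,0,0]]
  ]
}}

```text
time_s: 11.28
ee_pos: [0.4733, -0.3626, 0.0467]
tcp_rot: [[-0.415, -0.889, -0.194], [-0.805, 0.458, -0.376], [0.423, 0.0, -0.906]]
wrist_force: [-0.4, -4.9, 0.4]
width: 0.029
grasp_force: 55.0
```

```bash
python3 go.py 0 11 41; python3 look.py |grep tool
```

```text
t 11.2833 tilt 25.023182853856778 yaw err deg 0.0026964386766610204 cell seat mm [-0.16 10.12 42.42] F dock 1.9030281911800728 -4.543318646339459 0.3998143195175452 w 0.029011873831037545
shift units [-0.03 -0.    0.02]
blue 410 [319.8293 157.1268] tool med [ 0.0608  0.     -0.0227] x [0.0593 0.0619] y [-0.0134  0.0135] ztop -0.025505101703698133
blue 3856 [320.1089 244.0602] tool med [ 0.0176  0.     -0.0235] x [-0.0039  0.0356] y [-0.0141  0.0143] ztop -0.02569403592185679
blue 1100 [320.3982 318.8491] tool med [-0.03    0.     -0.0234] x [-0.041  -0.0204] y [-0.0133  0.0141] ztop -0.02549120595030979
red 947 [320.2291 142.3886] tool med [0.0627 0.     0.0246] x [0.0572 0.067 ] y [-0.0192  0.0194] ztop 0.02243144317572085
red 2599 [319.9646 184.7241] tool med [ 0.0481  0.     -0.0242] x [0.0373 0.0582] y [-0.0139  0.0139] ztop -0.026258884471295377
```

```bash
cat > swing.py <<'E'
from go import *
o,R,th,c=state(); print(th,c)
off=OFF*1000
def tcp(t,y,h):  # (tool-x-dir along -ydock): in (y,h)
    s,k=np.sin(t),np.cos(t); X=np.array([-k,s]); Z=np.array([-s,-k]); return np.array([y,h])-X*off[0]-Z*off[2]
ths=np.radians(np.linspace(th,float(sys.argv[3]),int(sys.argv[4])+1)); ys=np.linspace(c[1],float(sys.argv[1]),4).tolist()+[float(sys.argv[1])]*20
h0=c[2]-(60*np.sin(ths[0])+15*np.cos(ths[0])); hs=np.linspace(h0,float(sys.argv[2]),len(ths))
P=[tcp(t,y,60*np.sin(t)+15*np.cos(t)+h) for t,y,h in zip(ths,ys,hs)]
for i in range(len(ths)-1):
    t=ths[i]; d=P[i+1]-P[i]; s,k=np.sin(t),np.cos(t)
    print(np.round([d@[-k,s]/50,d@[-s,-k]/50,np.degrees(ths[i+1]-t)/45],3))
E
python3 swing.py 12.5 1 0 8
```

```text
25.02107628221995 [-0.18 10.06 42.41]
[-0.05  0.05 -0.07]
[-0.05  0.05 -0.07]
[-0.05  0.05 -0.07]
[-0.03  0.06 -0.07]
[-0.03  0.07 -0.07]
[-0.02  0.07 -0.07]
[-0.02  0.07 -0.07]
[-0.01  0.07 -0.07]
```

Emit:
{"fn": "apply_moves", "kwargs": {
  "targets": [
    [-1,[-0.05,0,0.05],[0,-0.07,0]],
    [-1,[-0.05,0,0.05],[0,-0.07,0]],
    [-1,[-0.05,0,0.05],[0,-0.07,0]],
    [-1,[-0.03,0,0.06],[0,-0.07,0]],
    [-1,[0,0,0],[0,0,0]],
    [-1,[0,0,0],[0,0,0]]
  ]
}}

```text
time_s: 11.83
ee_pos: [0.4751, -0.3591, 0.0335]
tcp_rot: [[-0.449, -0.888, -0.099], [-0.868, 0.459, -0.191], [0.215, 0.0, -0.977]]
wrist_force: [-1.9, -6.2, -0.4]
width: 0.0289
grasp_force: 55.0
```

```bash
python3 go.py 0 12.5 30; python3 look.py |grep -A1 tool; python3 swing.py 12.5 1 0 4
```

```text
t 11.8333 tilt 12.39548872710289 yaw err deg -0.0700302161294629 cell seat mm [-0.18 11.85 29.82] F dock 1.2010058770333685 -6.381906637408143 -0.41684149807687587 w 0.028901550938704845
shift units [-0.01 -0.   -0.01]
blue 431 [320.0858 156.7958] tool med [ 0.0608 -0.     -0.0227] x [0.0591 0.0618] y [-0.0136  0.0137] ztop -0.025452343789477288
   dock x 0.0010564233513406151 y [-0.074  -0.0699 -0.068 ] z95 0.07128044537065369
blue 3867 [320.0983 244.2374] tool med [ 0.0173 -0.     -0.0236] x [-0.0045  0.0354] y [-0.014   0.0142] ztop -0.025807272140680588
   dock x 0.0011077643712453112 y [-0.0451 -0.0274 -0.0069] z95 0.06486782682136029
blue 1097 [320.4084 319.0036] tool med [-0.0303 -0.     -0.0235] x [-0.0412 -0.0208] y [-0.0134  0.0142] ztop -0.025552941415187477
   dock x 0.00117245685613868 y [0.0102 0.019  0.0287] z95 0.053082774352122046
red 1128 [319.5106 133.039 ] tool med [ 0.0703 -0.0002 -0.0023] x [0.0665 0.074 ] y [-0.0193  0.0191] ztop -0.0035758890970492316
   dock x 0.001273521194300368 y [-0.0874 -0.0835 -0.0799] z95 0.051903690802297855
red 2621 [319.868  184.5578] tool med [ 0.0481 -0.     -0.0243] x [0.0372 0.0581] y [-0.0141  0.014 ] ztop -0.02632857040950878
   dock x 0.0010782556132342292 y [-0.0675 -0.0574 -0.0465] z95 0.07058845492796958
12.409657168933261 [-0.17 11.99 29.76]
[-0.03  0.06 -0.07]
[-0.03  0.07 -0.07]
[-0.02  0.07 -0.07]
[-0.01  0.07 -0.07]
```

Emit:
{"fn": "apply_moves", "kwargs": {
  "targets": [
    [-1,[-0.04,0,0.06],[0,-0.07,0]],
    [-1,[-0.03,0,0.07],[0,-0.07,0]],
    [-1,[-0.02,0,0.07],[0,-0.07,0]],
    [-1,[-0.01,0,0.07],[0,-0.065,0]],
    [-1,[0,0,0],[0,0,0]],
    [-1,[0,0,0],[0,0,0]],
    [-1,[0,0,0],[0,0,0]]
  ]
}}

```text
time_s: 12.47
ee_pos: [0.4768, -0.3568, 0.0194]
tcp_rot: [[-0.458, -0.889, 0.0], [-0.889, 0.458, -0.002], [0.002, -0.001, -1.0]]
wrist_force: [-3.5, -8.3, 0.2]
width: 0.0283
grasp_force: 55.0
```

```bash
python3 go.py 0 1 15; python3 look.py |grep -A1 tool
```

```text
t 12.4667 tilt 0.09450468034107941 yaw err deg 0.030478213278530505 cell seat mm [ 0.26 12.34 15.87] F dock 0.7081390814628822 -8.934912015932166 0.20199112232279137 w 0.02833936404327762
shift units [0.23 0.01 0.02]
blue 431 [320.3318 156.58  ] tool med [ 0.0606 -0.     -0.0225] x [0.059  0.0617] y [-0.0136  0.0138] ztop -0.025531943412348736
   dock x 0.0015906772045375973 y [-0.0744 -0.0733 -0.0716] z95 0.045003458222967724
blue 3893 [320.1289 244.0871] tool med [ 0.0172 -0.     -0.0236] x [-0.0048  0.0353] y [-0.0141  0.0143] ztop -0.025845042919034073
   dock x 0.001580303916187319 y [-0.0479 -0.0298 -0.0079] z95 0.04524413160348345
blue 1105 [320.2706 319.1593] tool med [-0.0305 -0.     -0.0237] x [-0.0413 -0.0206] y [-0.0134  0.0136] ztop -0.02577174479422331
   dock x 0.0015724534778960625 y [0.0079 0.0179 0.0287] z95 0.045092017324562486
red 2299 [322.5629 131.194 ] tool med [ 0.0729  0.0013 -0.0314] x [0.0676 0.0792] y [-0.0188  0.0191] ztop -0.032495741581932885
   dock x 0.0003190341054918559 y [-0.0918 -0.0855 -0.0802] z95 0.05197885884943118
red 2612 [319.8067 184.34  ] tool med [ 0.0479 -0.     -0.0241] x [0.037 0.058] y [-0.0141  0.0139] ztop -0.026281366622486018
   dock x 0.0015886398263085801 y [-0.0707 -0.0605 -0.0496] z95 0.045726512097820894
```

View pics/wl.png

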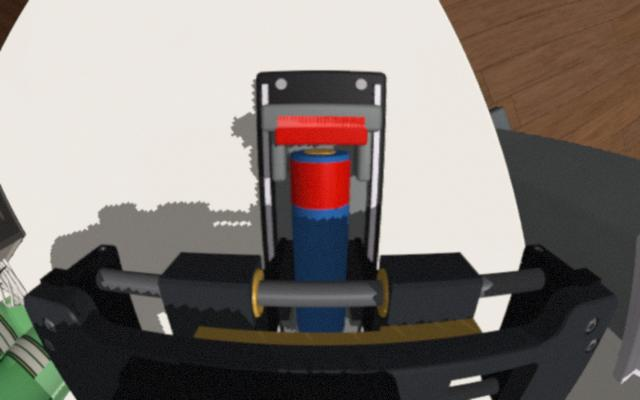

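The cell is level with its red end at (320,180), clear in front of the lip's inner edge at row 143, and now below the lip's underside. I'll lower the last 0.8 mm, ease back under the lip, then let go.

Emit:
{"fn": "apply_moves", "kwargs": {
  "targets": [
    [-1,[0,0,0.016],[0,0,0]],
    [-1,[0.05,0,0],[0,0,0]],
    [-1,[0.05,0,0],[0,0,0]],
    [-1,[0.05,0,0],[0,0,0]],
    [-1,[0.05,0,0],[0,0,0]],
    [-1,[0.02,0,0],[0,0,0]],
    [-1,[0,0,0],[0,0,0]],
    [-1,[0,0,0],[0,0,0]]
  ]
}}

```text
time_s: 13.18
ee_pos: [0.4728, -0.3651, 0.0192]
tcp_rot: [[-0.457, -0.889, 0.001], [-0.889, 0.457, -0.001], [0.0, -0.002, -1.0]]
wrist_force: [-2.5, -2.1, 4.9]
width: 0.0288
grasp_force: 55.0
```

```bash
python3 go.py 0 0 15; python3 look.py |grep -A1 red
```

```text
t 13.1833 tilt 0.004883304064010936 yaw err deg 0.0710363957776701 cell seat mm [ 0.48  3.09 15.73] F dock -1.2806519706122366 -3.01786822544652 4.914004532264039 w 0.02876728715308551
shift units [0.06 0.01 0.01]
red 4838 [320.3727 169.3222] tool med [ 0.0567 -0.     -0.0268] x [0.0372 0.0698] y [-0.0177  0.0187] ztop -0.03249785032168265
   dock x 0.0018334733942876641 y [-0.0917 -0.0786 -0.0591] z95 0.05173104058293392
```

Emit:
{"fn": "apply_moves", "kwargs": {
  "targets": [
    [-1,[0.03,0,0],[0,0,0]],
    [-1,[0.02,0,0],[0,0,0]],
    [-1,[0,0,0],[0,0,0]],
    [-1,[0,0,0],[0,0,0]]
  ]
}}

```text
time_s: 13.57
ee_pos: [0.4717, -0.3671, 0.0192]
tcp_rot: [[-0.457, -0.89, 0.001], [-0.89, 0.457, -0.001], [-0.0, -0.002, -1.0]]
wrist_force: [-1.3, -0.4, 5.5]
width: 0.029
grasp_force: 55.0
```

Emit:
{"fn": "apply_moves", "kwargs": {
  "targets": [
    [-0.2,[0,0,0],[0,0,0]],
    [0,[0,0,0],[0,0,0]],
    [0.2,[0,0,0],[0,0,0]],
    [0.4,[0,0,0],[0,0,0]],
    [0.4,[0,0,0],[0,0,0]],
    [0.4,[0,0,0],[0,0,0]],
    [0.4,[0,0,0],[0,0,0]],
    [0.4,[0,0,0],[0,0,0]]
  ]
}}

```text
time_s: 14.23
ee_pos: [0.471, -0.3673, 0.0183]
tcp_rot: [[-0.458, -0.889, -0.0], [-0.889, 0.458, 0.0], [-0.0, 0.0, -1.0]]
wrist_force: [-0.5, -0.0, 0.0]
width: 0.0605
grasp_force: 0.0
```

Emit:
{"fn": "apply_moves", "kwargs": {
  "targets": [
    [0.4,[0,0,0],[0,0,0]],
    [0.4,[0,0,0],[0,0,0]],
    [0.4,[0,0,-0.2],[0,0,0]],
    [0.4,[0,0,-0.4],[0,0,0]],
    [0.4,[0,0,-0.6],[0,0,0]],
    [0.4,[0,0,-0.6],[0,0,0]],
    [0.4,[0,0,-0.6],[0,0,0]],
    [0.4,[0,0,-0.2],[0,0,0]]
  ]
}}

```text
time_s: 14.9
ee_pos: [0.4732, -0.3688, 0.1546]
tcp_rot: [[-0.457, -0.889, 0.008], [-0.889, 0.457, -0.005], [0.001, -0.01, -1.0]]
wrist_force: [0.9, -0.6, 1.3]
width: 0.0608
grasp_force: 0.0
```

Emit:
{"fn": "apply_moves", "kwargs": {
  "targets": [
    [0.4,[0,0,0],[0,0,0]],
    [0.4,[0,0,0],[0,0,0]],
    [0.4,[0,0,0],[0,0,0]]
  ]
}}

```text
time_s: 15.15
ee_pos: [0.47, -0.3667, 0.1471]
tcp_rot: [[-0.458, -0.889, -0.002], [-0.889, 0.458, 0.002], [-0.0, 0.003, -1.0]]
wrist_force: [-0.1, 0.2, 0.4]
width: 0.061
grasp_force: 0.0
```

```bash
python3 look.py |grep -A1 -E "red|blue"
```

```text
blue 2493 [318.0618 203.9114] tool med [-0.0022 -0.0017  0.1042] x [-0.0427  0.0341] y [-0.0158  0.0123] ztop 0.10182475863945538
   dock x 0.001464807829208925 y [-0.0586 -0.0223  0.0182] z95 0.04522775671496328
blue 178 [318.3876 254.9944] tool med [-0.0538 -0.0019  0.1043] x [-0.0574 -0.0502] y [-0.0147  0.0118] ztop 0.10196540702427286
   dock x 0.001619857919163265 y [0.0257 0.0292 0.0329] z95 0.04510815976446196
red 1145 [317.7485 145.276 ] tool med [ 0.0518 -0.0017  0.102 ] x [0.0368 0.0642] y [-0.0199  0.0168] ztop 0.09528869605896857
   dock x 0.001388034650844935 y [-0.0887 -0.0763 -0.0613] z95 0.0517443122790526
```

View pics/wl.png

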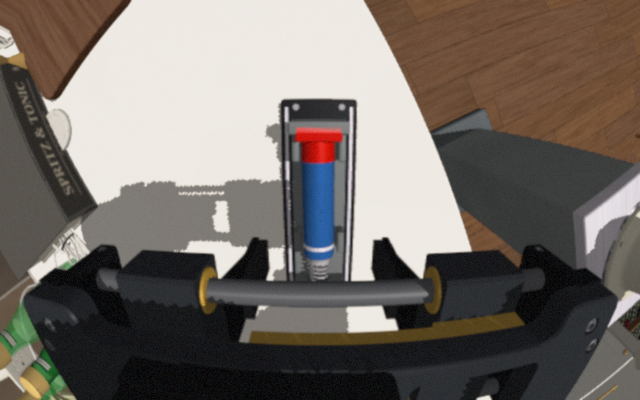

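The view shows the cell flat and straight in the cradle: red end tucked under the lip at (318,135), steel end against the spring at row 260, gripper clear. Handing in.

```bash
python3 -c "
from rig import *
print(sign_off())"
```

```text
the job is handed in; nothing more can be done
None
```

The blue cell is lying flat in the cradle with its red end under the lip and its steel end against the spring, and the job was handed in at about 15 s of the 48 s. No verdict came back. I did not see or feel any contact with the jigger, jar, mug or tumbler.

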